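# Fruit dryer: four clicks on the timer, then start

## Task

Set the fruit dryer's timer: push the steel fin of the big dial round with a fingertip, clockwise as seen from above, until it has gone exactly four clicks on from where it stands now and rests in that click; only then press the steel start button fully down with a fingertip and let it come back up. Do not pinch the fin, do not turn the small fan knob, and leave the jars, punnets and other things standing where they are, neither shoved nor lifted.

Things in the scene. Friction and masses are not known exactly. Their poses are not given: they have to be found in the camera images.
- dryer: the fruit dryer, a box-shaped appliance fixed to the table: 250 mm along its x, 310 mm along its y, flat white top 145 mm above the table, three trays below. Origin: centre of its underside; front: -x. On top: big timer dial at (-35, 70) mm, start button (-60, -110), small fan knob (65, -105), and a loose spice jar at about (95, 105)
- dial_axis (a point): centre of the big timer dial, on its vertical axis, at the upper face of its flat black skirt (10 mm above the dryer's top). Skirt: disc of 44 mm radius; a hub of 11 mm radius rises 8 mm above it. Ten tick marks on the dryer's top round it, one for each click position. Nothing else stands within 90 mm of the axis
- fin_end (a point): the end of the dial's one fin: a point on top of the fin, 40 mm from the dial's axis and 26 mm above the skirt. The fin is a steel plate 10 mm thick, 26 mm tall above the skirt, that runs radially from 8 mm to 42 mm from the axis; it is the pointer and turns with the dial
- timer_dial (a joint): timer dial's angle in rad, growing clockwise seen from above. Ten click positions 24 degrees apart: 0, 0.419 .. 3.77, end stops just beyond. It rests only in these: pushing meets resistance (up to 0.12 N m, some 4 N at the fin), and past halfway the dial jumps by itself into the next position, ahead of the finger. It starts in one of the first four
- start_button_top (a point): centre of the upper face of the round steel start button, 26 mm wide in a 42 mm black collar; the face stands 22 mm above the dryer's top. Pressed straight down
- start_button (a joint): travel of the start button in m: 0 up, 0.006 fully down (takes 5 N); a spring brings it back up
- fan_knob_mark (a point): white mark near the rim of the small plain round fan knob (32 mm wide, 18 mm tall), 15 mm from its axis; the knob turns easily and must not be turned
- punnet_a: square turquoise fruit punnet with five orange fruits, 105 x 105 mm, 78 mm tall, loose on the table; leave alone. Origin: centre of its underside
- punnet_b: second punnet, the same as punnet_a; leave alone. Origin: centre of its underside
- spice_jar: small closed jar, 40 mm wide and 55 mm tall, loose on the left rear part of the fruit dryer's top; leave alone. Origin: centre of its underside
- big_jar: clear jar with wooden lid, 84 mm wide, 150 mm tall; leave alone. Origin: centre of its underside
- tin: tin can, 74 mm wide, 100 mm tall; leave alone. Origin: centre of its underside
- mug: white mug, 80 mm wide, 90 mm tall; leave alone. Origin: centre of its underside
- vinegar: amber bottle, 68 mm wide, 200 mm tall; leave alone. Origin: centre of its underside

How it is judged:
By the outcome, as a careful person would: the job done as asked, in the order asked, and still so for the second after the job is handed in, with the robot touching nothing.
It also fails if it takes over 61 s, if anything falls off the work surface, if the arm or the gripper's body presses on something with over 40 N, if the wrist force passes 120 N, or if a joint passes its speed limit or range.

## Robot

A 6-joint arm with a two-finger parallel gripper is mounted at the origin on the work surface. World frame = base frame: x ahead of the robot, y to its left, z up, the work surface at z = 0. Lengths are in m, angles in rad, forces in N, time in s.
With the tool pointing down it reaches from about 0.35 to 0.975 m from the base axis. Payload 4.9 kg.
Tool frame: the origin (TCP) lies on the front face of the gripper's body, between the roots of the fingers; the fingertips stand ctrl.finger_overhang ahead of it and the grasp point (between the pads) lies 54 mm ahead of it (ctrl.finger_overhang is the distance from the TCP to the fingertips, in m); z points along the fingers, y is the line along which they close (so a half turn about z gives the same grasp; the last joint's range is limited). The gripper opens to 85 mm and grips with 20 to 120 N. Pads are 22 mm wide; open, the fingers measure 114 mm over their backs; the gripper's body (76 mm by 85 mm) begins 54 mm behind the grasp point. The pads swing forward as they close: fully open they stand 13 mm farther back than shut.
Start: joints at [-0.119, 0.053, 1.613, -0, 1.476, -0.119], TCP at [0.625, 0, 0.304] pointing down, gripper open.
Joint ranges: [-3.01, 3.01], [-1.01, 2.22], [0.06, 2.58], [-1.02, 4.17], [0.09, 2.62], [-3.14, 3.14]. Speed limits (rad/s): [2.57, 2.57, 3.14, 3.14, 3.14, 3.14].

## Interface

Orientations are given as a rotation vector (axis times angle).
In Python, from station import ctrl, vision gives the robot as it stands. The module is installed in compiled form; this text tells all that it offers.
- The arm moves only by the tool drive_tool, never from a script. Its argument "rows" is a list of rows, each a list of 2 entries, a list of its own where there are three numbers: the shift along the tool's x, y, z in m, then the turn about the tool's z in rad. A call has 1 to 10 rows; each row shifts and turns the commanded pose from where the row before left it, along the tool's axes as they then stand; what a row does not reach is not made up. A row lasts 1/10 s, in which the tool goes at most 50 mm and 8.59 degrees, less where a joint would pass 70% of its speed; a pose out of reach is approached as far as the arm can. A call with a gripper value outside its range is refused whole. "jaw" is the closure, from 0 (fully open) to 1 (shut), set as the call begins (left out, the last holds). The fingers move at their own pace and stop on an object; "grip_force" is the grip in N (left out, the last holds). Time passes only in rows, so rows that do not move let the fingers close. It gives the time, the measured TCP pose, the force, the opening and the grip force at its end, in the units of the state.
- ctrl.get_obs(): the state, without advancing time (a new reading comes with each control period).
- vision.get_image(name): name is "scene" or "side" or "wrist"; returns a dict with "image" (384x512x3 uint8, blue, green, red), "vertical_fov" (degrees; the focal length in pixels is half the picture's height over the tangent of half this angle, whatever the lens; pixels are square), "cx", "cy" (the principal point, pixels), "dist_coeffs" ([k1, k2, p1, p2, k3] as OpenCV has them; the pictures are not rectified), "R" (3x3) and "t" (3): a world point X has camera coordinates R X + t. Camera axes: x right, y down, z forward; pixel columns grow to the right and rows downward; lengths in m; the calibration is good to about 2 mm. A picture is of the moment at which its call begins. There is no depth.
- ctrl.finish_job(): hands the job in; it is judged then, once.
The state is a dict: "t": time; "q": joint angles; "dq": joint speeds; "effort": joint torques, N m; "tool_pos": TCP position; "tool_rot": TCP orientation; "contact_force": force on the tool from outside, world axes, zero at the start; "wrist_torque": the same for the moment, N m; "opening": finger opening in m; "grip_force": force on a finger pad.
Only numpy, scipy, OpenCV 4.12 (cv2) and the standard library are available. Lean on these libraries where they do the work, as an engineer would, in place of code of your own. Each camera call takes 0.05 s, during which the arm holds its last target. There are 200 camera calls.

## Working session

There is one attempt and no reset: what is moved stays moved. The work goes in short steps, Python scripts to look and compute and a tool call to move; the robot and the scene stay as the last step left them, time stands still between calls to the robot, and variables do not carry over. Pictures are saved under pics/ and viewed, at most 12 in all, crops included, and the job is handed in when it is done.

Besides the shell and the picture viewer there is one more tool, called after "Request:" as name(argument=value, ...), one argument or row to a line, values as JSON. drive_tool: Moves the arm, as the interface text tells. Its arguments: {"type":"object","properties":{"rows":{"type":"array","items":{"type":"array"}},"jaw":{"type":"number"},"grip_force":{"type":"number"}},"required":["rows"]}

```bash
mkdir -p pics; cat > h.py <<'E'
import numpy as np, cv2
from station import ctrl, vision
def cam(n):
    d=vision.get_image(n); im=d["image"]; f=im.shape[0]/2/np.tan(np.radians(d["vertical_fov"])/2)
    d["K"]=np.array([[f,0,d["cx"]],[0,f,d["cy"]],[0,0,1]]); d["D"]=np.array(d["dist_coeffs"],float)
    d["R"]=np.array(d["R"]);d["t"]=np.array(d["t"]); return d
def ray(d,uv):
    p=cv2.undistortPoints(np.array([[uv]],float),d["K"],d["D"])[0,0]
    v=d["R"].T@np.array([p[0],p[1],1]); return -d["R"].T@d["t"], v/np.linalg.norm(v)
def onz(d,uv,z):
    o,v=ray(d,uv); return o+v*(z-o[2])/v[2]
def proj(d,X):
    return cv2.projectPoints(np.array(X,float).reshape(-1,3),cv2.Rodrigues(d["R"])[0],d["t"],d["K"],d["D"])[0].reshape(-1,2)
def tri(*l):
    A=0;b=0
    for d,uv in l:
        o,v=ray(d,uv);P=np.eye(3)-np.outer(v,v);A=A+P;b=b+P@o
    return np.linalg.solve(A,b)
E
python3 - <<'E'
from h import *
import pickle
o=ctrl.get_obs();print(o["t"],o["tool_pos"],o["tool_rot"],o["contact_force"],o["opening"],ctrl.finger_overhang)
D={n:cam(n) for n in ("scene","side","wrist")}
pickle.dump(D,open("d0.pkl","wb"))
for n,d in D.items(): print(n,-d["R"].T@d["t"],d["R"][2])
cv2.imwrite("pics/scene0.png",D["scene"]["image"]);cv2.imwrite("pics/side0.png",D["side"]["image"]);cv2.imwrite("pics/w0.png",D["wrist"]["image"])
E
```

```text
0.0 [6.24524174e-01 3.54229817e-05 3.02641392e-01] [-2.22031385e+00 -2.22022703e+00  2.01472034e-03] [ 0.37248803 -0.41189959  0.56086408] 0.08563839571396069 0.0726
scene [1.19657724 0.6538922  0.71763433] [-0.62171807 -0.57438565 -0.53249203]
side [ 0.01184889 -0.83853799  0.96230526] [ 0.40006977  0.63228461 -0.66344582]
wrist [0.62413219 0.07608741 0.372704  ] [-0.00184786 -0.2977562  -0.95464016]
```

View pics/scene0.png

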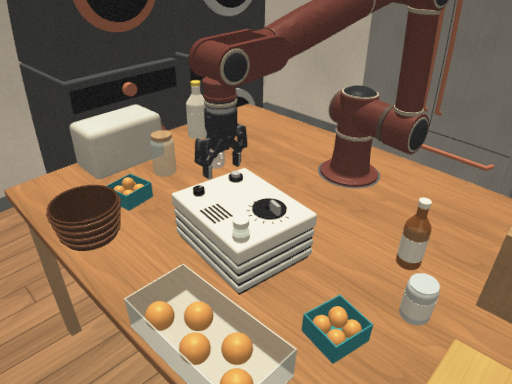

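View pics/w0.png

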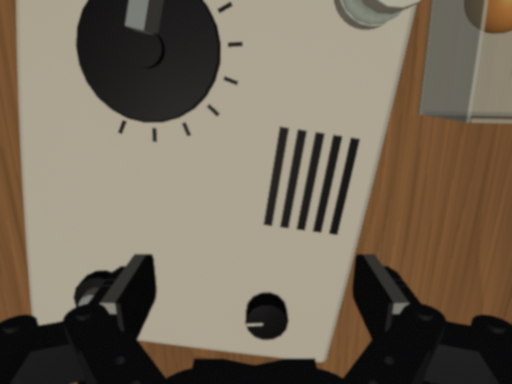

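View pics/side0.png

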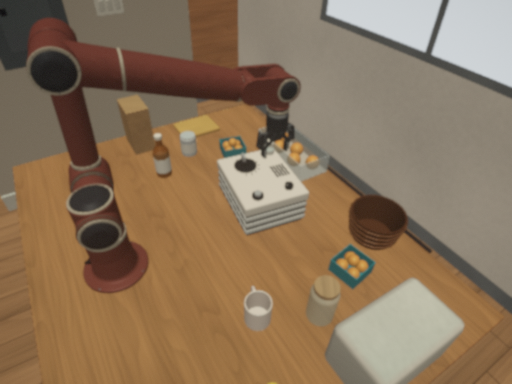

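The scene shows the dryer centrally, with the dial at about (268,208). In the wrist view, image right is +x and image up is +y. The dial hub is at about (150,50) with its fin pointing up, the start button at (100,290) is partly hidden by a finger, and the fan knob is at (267,315). I'll move the wrist camera so it sees the whole dial.

Request:
drive_tool(
  rows=[
    [[0.03,-0.01,-0.02],0],
    [[0.03,-0.01,-0.02],0],
    [[0.03,-0.01,-0.01],0],
    [[0.02,-0.01,0],0],
    [[0,0,0],0],
    [[0,0,0],0],
  ],
  jaw=1,
)

```text
t: 0.75
tool_pos: [0.5848, 0.1101, 0.3534]
tool_rot: [-2.221, -2.222, 0.001]
contact_force: [-0.1, 0.3, 1.4]
opening: 0.0004
grip_force: 0.0
```

```bash
python3 - <<'E'
from h import *
import pickle
d=cam("wrist");pickle.dump(d,open("w1.pkl","wb"))
im=d["image"];cv2.imwrite("pics/w1.png",im)
o=ctrl.get_obs();print(o["t"],o["tool_pos"],o["opening"],o["contact_force"])
d0=pickle.load(open("d0.pkl","rb"))["wrist"]
print(onz(d0,(150,48),.155),onz(d0,(100,290),.167),onz(d0,(267,315),.16))
E
```

```text
0.8 [0.58497342 0.10957962 0.35324944] -5.059485757537728e-06 [ 0.10863881 -1.19810639 -0.62055678]
[0.56173358 0.09918965 0.155     ] [ 0.51546253 -0.05898493  0.167     ] [ 0.6332437  -0.08400168  0.16      ]
```

View pics/w1.png

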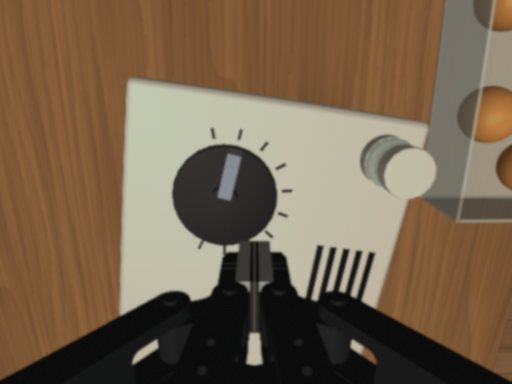

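The whole dial is visible. The skirt is centred at about (225,195) and the fin points at the tick at (240,134), which is the second of the ten. The first tick is at (212,133) and the last at (201,244).

```bash
python3 - <<'E'
from h import *
import pickle
d=pickle.load(open("w1.pkl","rb")); D=pickle.load(open("d0.pkl","rb"))
def skirt(d,box):
    im=d["image"].max(2); x0,y0,x1,y1=box
    m=np.zeros_like(im);m[y0:y1,x0:x1]=(im[y0:y1,x0:x1]<75)*255
    cs=cv2.findContours(m,cv2.RETR_EXTERNAL,cv2.CHAIN_APPROX_NONE)[0]
    return max(cs,key=cv2.contourArea)[:,0].astype(float)
def circ(P):
    A=np.c_[2*P[:,:2],np.ones(len(P))];s=np.linalg.lstsq(A,(P[:,:2]**2).sum(1),rcond=None)[0]
    return s[:2],np.sqrt(s[2]+s[:2]@s[:2])
c=skirt(d,(165,138,283,247)); c=c[c[:,1]<230]
for z in (.145,.15,.155,.16):print("w1",z,circ(np.array([onz(d,p,z) for p in c])))
c0=skirt(D["wrist"],(60,0,222,125));c0=c0[(c0[:,1]>5)]
for z in (.15,.155,.16):print("w0",z,circ(np.array([onz(D["wrist"],p,z) for p in c0])))
C=circ(np.array([onz(d,p,.155) for p in c]))[0]
im=d["image"].astype(int)
m=np.zeros(im.shape[:2],np.uint8);s=im[150:202,213:245];m[150:202,213:245]=(s.max(2)>110)*255
f=max(cv2.findContours(m,0,cv2.CHAIN_APPROX_NONE)[0],key=cv2.contourArea)
r=cv2.minAreaRect(f);print("fin rect",r)
B=cv2.boxPoints(r);B=B[np.argsort(B[:,1])];e=[B[:2].mean(0),B[2:].mean(0)]
P=[onz(d,p,.181) for p in e];v=P[0]-P[1]
ang=lambda v:np.degrees(np.arctan2(v[0],v[1]))
print("fin ends",P,"len",np.linalg.norm(v),"cw ang from +y",ang(v),ang((P[0][:2]-C)), [np.hypot(*(p[:2]-C)) for p in P])
for t in [(212,133),(240,134),(265,146),(281,167),(287,191),(283,214),(269,234),(225,248),(201,244)]:
    q=onz(d,t,.145)[:2]-C;print(t,ang(q).round(1),np.hypot(*q).round(4))
cv2.imwrite("pics/c.png",np.hstack([cv2.resize(D["scene"]["image"][150:290,160:330],None,fx=2.2,fy=2.2,interpolation=2),cv2.resize(D["side"]["image"][135:235,205:320],None,fx=3.08,fy=3.08,interpolation=2)]))
E
```

```text
w1 0.145 (array([0.55875682, 0.09680116]), np.float64(0.043755943968718604))
w1 0.15 (array([0.55921399, 0.0984068 ]), np.float64(0.042969862455684994))
w1 0.155 (array([0.55967117, 0.10001244]), np.float64(0.042183780942657886))
w1 0.16 (array([0.56012834, 0.10161808]), np.float64(0.04139769942962625))
w0 0.15 (array([0.55913857, 0.09271685]), np.float64(0.03937574987494693))
w0 0.155 (array([0.56059776, 0.0923435 ]), np.float64(0.03849171209446245))
w0 0.16 (array([0.56205695, 0.09197014]), np.float64(0.037607674313976144))
fin rect ((228.5882568359375, 176.64706420898438), (13.581995010375977, 44.626548767089844), 14.03624439239502)
fin ends [array([0.56977282, 0.13943053, 0.181     ]), array([0.56114888, 0.10676441, 0.181     ])] len 0.0337853112788046 cw ang from +y 14.78881322079208 14.373820085758702 [np.float64(0.04069188091806615), np.float64(0.006911788958873874)]
(212, 133) -10.7 0.0514
(240, 134) 14.8 0.0514
(265, 146) 39.9 0.0521
(281, 167) 64.5 0.052
(287, 191) 88.4 0.0525
(283, 214) 111.3 0.0533
(269, 234) 135.4 0.0538
(225, 248) -178.2 0.052
(201, 244) -154.4 0.0533
```

View pics/c.png

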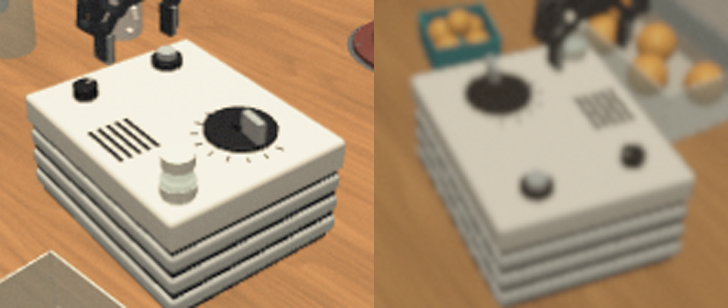

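The dial axis is at about (0.560, 0.100). The fin stands at 14.6° clockwise from +y, which is click 1, so the target is 110.6°. I'll orbit the closed fingertip around the axis, turning the tool with the fin. First it goes beside the fin's trailing face, staying above it.

Request:
drive_tool(
  rows=[
    [[0.014,-0.024,0.02],0],
    [[0.013,-0.024,0.02],0],
    [[0,0,0.02],0.128],
    [[0,0,0.02],0.127],
    [[0,0,0],0],
    [[0,0,0],0],
    [[0,0,0],0],
  ],
)

```text
t: 1.5
tool_pos: [0.5379, 0.1365, 0.2753]
tool_rot: [2.484, 1.921, 0.003]
contact_force: [0.2, -0.1, 0.5]
opening: 0.0002
grip_force: 0.0
```

```bash
cat > look.py <<'E'
from h import *
import sys
from scipy.spatial.transform import Rotation as Ro
C=np.array([.560,.100])
d=cam("wrist");o=ctrl.get_obs();R=Ro.from_rotvec(o["tool_rot"]).as_matrix()
tp=np.array(o["tool_pos"]);tip=tp+R[:,2]*ctrl.finger_overhang
a=np.arctan2(R[0,0],R[1,0]);er=np.array([np.sin(a),np.cos(a)]);et=np.array([np.cos(a),-np.sin(a)])
print("t",round(o["t"],2),"tip",tip.round(4),"toolang",np.degrees(a).round(2),"r,s",(tip[:2]-C)@er,(tip[:2]-C)@et,"ov",ctrl.finger_overhang,"F",np.round(o["contact_force"],1))
im=d["image"].copy()
print("tip px",proj(d,tip),"axis px",proj(d,[*C,.155]))
for k in range(10):
    b=np.radians(14.6+24*(k-1));p=proj(d,[C[0]+.04*np.sin(b),C[1]+.04*np.cos(b),.181])[0]
    print(k,p.round(0),end=" ")
print()
if len(sys.argv)>1: cv2.imwrite(sys.argv[1],im)
import pickle;pickle.dump(d,open("last.pkl","wb"))
E
python3 look.py pics/w2.png
```

```text
t 1.55 tip [0.5381 0.1367 0.2029] toolang 14.57 r,s 0.029990629855168805 -0.030454894318017477 ov 0.0726 F [0.4 0.3 0.2]
tip px [[255.31801012 258.17176982]] axis px [[303.58218601 264.52282663]]
0 [282. 227.] 1 [314. 220.] 2 [345. 227.] 3 [368. 243.] 4 [381. 267.] 5 [380. 293.] 6 [368. 317.] 7 [347. 335.] 8 [321. 345.] 9 [292. 345.]
```

View pics/w2.png

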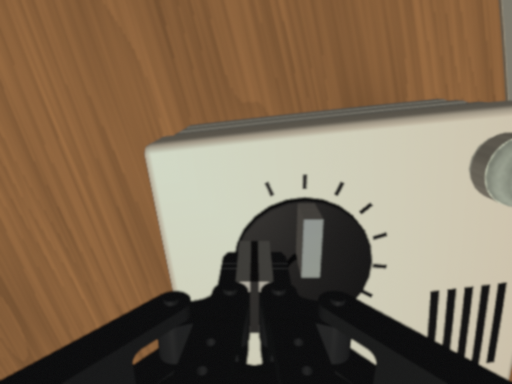

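The projected fin end (314,220) matches the picture (313,220), so the axis and fin height are right. The shut fingertip is about 14 mm wide at (255,245). I'll descend beside the fin and close in.

Request:
drive_tool(
  rows=[
    [[0,0,0.015],0],
    [[0,0,0.015],0],
    [[0,0,0.006],0],
    [[0,0.004,0],0],
    [[0,0.004,0],0],
    [[0,0.002,0],0],
    [[0,0,0],0],
    [[0,0,0],0],
  ],
)

```text
t: 2.35
tool_pos: [0.547, 0.1345, 0.2384]
tool_rot: [2.486, 1.921, 0.001]
contact_force: [0.4, 0.9, -0.3]
opening: 0.0001
grip_force: 0.0
```

```bash
python3 look.py pics/w3.png
```

```text
t 2.4 tip [0.5469 0.1345 0.1657] toolang 14.61 r,s 0.030089747511957584 -0.021409226044441048 ov 0.0726 F [ 0.2  0.  -0.3]
tip px [[254.9347757  258.15508548]] axis px [[295.77979934 299.75842345]]
0 [267. 262.] 1 [307. 254.] 2 [345. 261.] 3 [374. 281.] 4 [389. 310.] 5 [388. 340.] 6 [373. 367.] 7 [347. 387.] 8 [315. 398.] 9 [282. 398.]
```

View pics/w3.png

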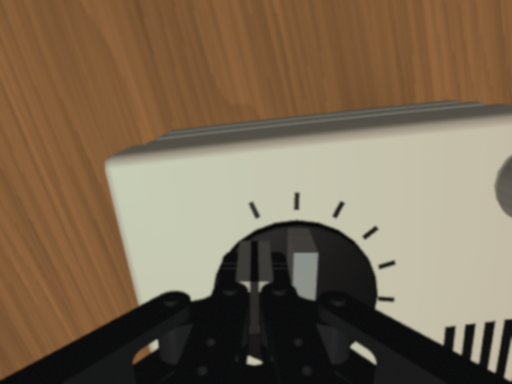

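The finger is beside the fin at the right height. Its right edge is at about 272 px and the fin's left edge at about 293 px, leaving a gap of roughly 9 mm. I'll close it and begin the orbit.

Request:
drive_tool(
  rows=[
    [[0,0.004,0],0],
    [[0,0.004,0],0],
    [[0.00086,0.00213,0],0.07],
    [[0.00086,0.00213,0],0.07],
    [[0.00086,0.00213,0],0.07],
    [[0,0,0],0],
    [[0,0,0],0],
    [[0,0,0],0],
  ],
)

```text
t: 3.2
tool_pos: [0.5614, 0.1328, 0.2379]
tool_rot: [2.673, 1.651, 0.0]
contact_force: [-0.2, -0.6, -0.2]
opening: -0.0001
grip_force: 0.0
```

```bash
cat >> look.py <<'E'
# fin top: bright bluish-grey blob on the dark skirt
g=d["image"].astype(int)
ax=proj(d,[*C,.17])[0]
P=[]
ys,xs=np.where((g.min(2)>105)&(np.abs(g[...,0]-g[...,2])<40))
q=np.array([onz(d,(x,y),.181) for x,y in zip(xs,ys) if abs(x-ax[0])<140 and abs(y-ax[1])<140])
w=q[:,:2]-C;rr=np.hypot(*w.T);k=(rr<.043)&(rr>.012);w=w[k]
tipd=np.hypot(*(w+C-tip[:2]).T)
e=np.degrees(np.arctan2(w[:,0],w[:,1]))
h,b=np.histogram(e,bins=np.arange(-30,181,10));print("fin hist",dict(zip(b[:-1],h)), "median",np.median(e),len(e))
E
python3 look.py pics/w4.png
```

```text
t 3.25 tip [0.5614 0.1328 0.1654] toolang 26.6 r,s 0.029917330087475796 -0.013451928622154906 ov 0.0726 F [0.7 0.4 0.1]
tip px [[255.1216153  258.11566687]] axis px [[280.82119912 299.94552638]]
0 [231. 271.] 1 [268. 256.] 2 [308. 256.] 3 [343. 270.] 4 [366. 295.] 5 [374. 325.] 6 [366. 355.] 7 [345. 379.] 8 [316. 395.] 9 [283. 400.] 
fin hist {np.int64(-30): np.int64(0), np.int64(-20): np.int64(0), np.int64(-10): np.int64(39), np.int64(0): np.int64(36), np.int64(10): np.int64(0), np.int64(20): np.int64(5), np.int64(30): np.int64(443), np.int64(40): np.int64(399), np.int64(50): np.int64(7), np.int64(60): np.int64(0), np.int64(70): np.int64(26), np.int64(80): np.int64(132), np.int64(90): np.int64(101), np.int64(100): np.int64(0), np.int64(110): np.int64(0), np.int64(120): np.int64(66), np.int64(130): np.int64(127), np.int64(140): np.int64(0), np.int64(150): np.int64(0), np.int64(160): np.int64(0), np.int64(170): np.int64(0)} median 43.16188072383696 1387
```

View pics/w4.png

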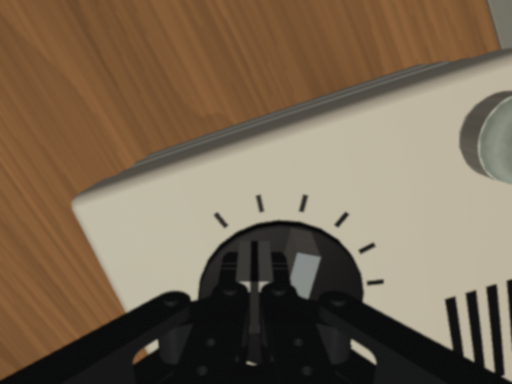

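The fin has jumped to about 39°, pointing at the tick near (304,203). That is one click (index 2) with the tool at 26.6°. Each further 24° of orbit should give one more click.

Request:
drive_tool(
  rows=[
    [[0.00086,0.00213,0],0.07],
    [[0.00086,0.00213,0],0.07],
    [[0.00086,0.00213,0],0.07],
    [[0.00086,0.00213,0],0.07],
    [[0.00086,0.00213,0],0.07],
    [[0.00086,0.00213,0],0.07],
    [[0,0,0],0],
    [[0,0,0],0],
    [[0,0,0],0],
    [[0,0,0],0],
  ],
)

```text
t: 4.25
tool_pos: [0.5744, 0.1294, 0.2379]
tool_rot: [2.958, 1.057, 0.0]
contact_force: [0.2, -0.0, -0.5]
opening: 0.0001
grip_force: 0.0
```

```bash
python3 look.py pics/w5.png
```

```text
t 4.3 tip [0.5744 0.1294 0.1653] toolang 50.67 r,s 0.029814636141508775 -0.013603403205416401 ov 0.0726 F [ 0.4 -0.4  0.4]
tip px [[254.94675161 257.71645658]] axis px [[280.97958121 299.48645242]]
0 [206. 295.] 1 [231. 270.] 2 [268. 256.] 3 [308. 255.] 4 [343. 270.] 5 [367. 295.] 6 [374. 325.] 7 [366. 354.] 8 [346. 378.] 9 [316. 394.] 
fin hist {np.int64(-30): np.int64(0), np.int64(-20): np.int64(5), np.int64(-10): np.int64(0), np.int64(0): np.int64(0), np.int64(10): np.int64(33), np.int64(20): np.int64(28), np.int64(30): np.int64(5), np.int64(40): np.int64(0), np.int64(50): np.int64(215), np.int64(60): np.int64(524), np.int64(70): np.int64(136), np.int64(80): np.int64(0), np.int64(90): np.int64(2), np.int64(100): np.int64(73), np.int64(110): np.int64(145), np.int64(120): np.int64(26), np.int64(130): np.int64(0), np.int64(140): np.int64(8), np.int64(150): np.int64(157), np.int64(160): np.int64(16), np.int64(170): np.int64(0)} median 67.58623998166452 1392
```

The fin has shifted by 24° again and its histogram peak is now around 63°, so that is two clicks. The contact force is near zero, so the finger isn't loading it. On to the third.

Request:
drive_tool(
  rows=[
    [[0.00086,0.00213,0],0.07],
    [[0.00086,0.00213,0],0.07],
    [[0.00086,0.00213,0],0.07],
    [[0.00086,0.00213,0],0.07],
    [[0.00086,0.00213,0],0.07],
    [[0.00086,0.00213,0],0.07],
    [[0,0,0],0],
    [[0,0,0],0],
    [[0,0,0],0],
    [[0,0,0],0],
  ],
)

```text
t: 5.3
tool_pos: [0.5851, 0.1209, 0.2379]
tool_rot: [-3.114, -0.417, 0.0]
contact_force: [-0.6, 0.0, -0.3]
opening: 0.0002
grip_force: 0.0
```

```bash
python3 look.py pics/w6.png
```

```text
t 5.35 tip [0.5851 0.1209 0.1653] toolang 74.74 r,s 0.029741531255767468 -0.013543896177996027 ov 0.0726 F [-0.1  0.2  0.3]
tip px [[254.49891363 257.47918213]] axis px [[280.4796773  299.21024846]]
0 [196. 326.] 1 [205. 295.] 2 [231. 270.] 3 [267. 255.] 4 [307. 255.] 5 [343. 269.] 6 [366. 294.] 7 [374. 324.] 8 [366. 354.] 9 [345. 378.] 
fin hist {np.int64(-30): np.int64(0), np.int64(-20): np.int64(0), np.int64(-10): np.int64(0), np.int64(0): np.int64(2), np.int64(10): np.int64(6), np.int64(20): np.int64(0), np.int64(30): np.int64(2), np.int64(40): np.int64(20), np.int64(50): np.int64(20), np.int64(60): np.int64(0), np.int64(70): np.int64(13), np.int64(80): np.int64(481), np.int64(90): np.int64(377), np.int64(100): np.int64(7), np.int64(110): np.int64(0), np.int64(120): np.int64(19), np.int64(130): np.int64(120), np.int64(140): np.int64(76), np.int64(150): np.int64(0), np.int64(160): np.int64(0), np.int64(170): np.int64(75)} median 90.16423171698759 1332
```

Request:
drive_tool(
  rows=[
    [[0.00086,0.00213,0],0.07],
    [[0.00086,0.00213,0],0.07],
    [[0.00086,0.00213,0],0.07],
    [[0.00086,0.00213,0],0.07],
    [[0.00086,0.00213,0],0.07],
    [[0.00086,0.00213,0],0.07],
    [[0,0,0],0],
    [[0,0,0],0],
    [[0,0,0],0],
    [[0,0,0],0],
  ],
)

```text
t: 6.35
tool_pos: [0.5914, 0.1088, 0.2379]
tool_rot: [-3.132, 0.241, 0.0]
contact_force: [0.4, -0.3, -0.0]
opening: 0.0
grip_force: 0.0
```

```bash
python3 look.py pics/w7.png
```

```text
t 6.4 tip [0.5914 0.1087 0.1653] toolang 98.8 r,s 0.02970090728681244 -0.013424947912647402 ov 0.0726 F [ 0.8 -0.4  0.3]
tip px [[254.03805385 257.46852083]] axis px [[279.85037386 299.15098539]]
0 [201. 355.] 1 [195. 326.] 2 [205. 295.] 3 [230. 270.] 4 [266. 255.] 5 [306. 255.] 6 [342. 269.] 7 [365. 294.] 8 [373. 324.] 9 [365. 354.] 
fin hist {np.int64(-30): np.int64(0), np.int64(-20): np.int64(0), np.int64(-10): np.int64(0), np.int64(0): np.int64(0), np.int64(10): np.int64(0), np.int64(20): np.int64(0), np.int64(30): np.int64(14), np.int64(40): np.int64(0), np.int64(50): np.int64(0), np.int64(60): np.int64(10), np.int64(70): np.int64(10), np.int64(80): np.int64(0), np.int64(90): np.int64(0), np.int64(100): np.int64(262), np.int64(110): np.int64(529), np.int64(120): np.int64(72), np.int64(130): np.int64(0), np.int64(140): np.int64(1), np.int64(150): np.int64(63), np.int64(160): np.int64(122), np.int64(170): np.int64(8)} median 112.85603711194489 1294
```

View pics/w7.png

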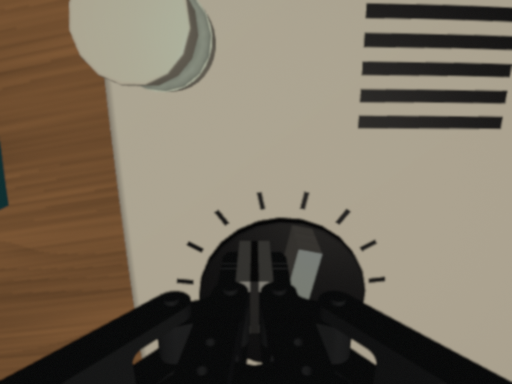

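The fin now points at click 5: its end is at about (306,255) as predicted, in line with the tick at (304,200). That is four clicks on. I'll back off, lift clear and go to view the start button.

Request:
drive_tool(
  rows=[
    [[0,-0.004,0],0],
    [[0,-0.004,0],0],
    [[0,0,-0.02],0],
    [[0,0,-0.03],0],
    [[0,0,-0.02],0],
    [[0,0,0],0],
  ],
)

```text
t: 7.0
tool_pos: [0.5942, 0.117, 0.3122]
tool_rot: [-3.131, 0.241, -0.011]
contact_force: [0.3, 1.1, 0.4]
opening: -0.0001
grip_force: 0.0
```

Request:
drive_tool(
  rows=[
    [[-0.017,0.034,0],0],
    [[-0.017,0.034,0],0],
    [[-0.017,0.034,0],0],
    [[-0.017,0.034,0],0],
    [[-0.017,0.034,0],0],
    [[-0.016,0.034,0],0],
    [[0,0,0],0],
    [[0,0,0],0],
    [[0,0,0],0],
  ],
)

```text
t: 7.9
tool_pos: [0.4617, -0.0689, 0.3072]
tool_rot: [-3.132, 0.241, 0.001]
contact_force: [-1.0, -0.4, -0.5]
opening: 0.0004
grip_force: 0.0
```

```bash
python3 look.py pics/w8.png
```

```text
t 7.95 tip [ 0.4618 -0.0687  0.2347] toolang 98.76 r,s -0.07137277439424598 0.18166553236850164 ov 0.0726 F [ 0.4 -0.3  0.1]
tip px [[253.63063635 257.44683265]] axis px [[-25.45751302  98.2352466 ]]
0 [-109.  124.] 1 [-119.   96.] 2 [-118.   68.] 3 [-107.   44.] 4 [-87.  30.] 5 [-60.  28.] 6 [-33.  39.] 7 [-11.  62.] 8 [ 3. 90.] 9 [  6. 120.] 
fin hist {np.int64(-30): np.int64(0), np.int64(-20): np.int64(0), np.int64(-10): np.int64(0), np.int64(0): np.int64(0), np.int64(10): np.int64(0), np.int64(20): np.int64(0), np.int64(30): np.int64(0), np.int64(40): np.int64(0), np.int64(50): np.int64(0), np.int64(60): np.int64(0), np.int64(70): np.int64(0), np.int64(80): np.int64(0), np.int64(90): np.int64(0), np.int64(100): np.int64(0), np.int64(110): np.int64(0), np.int64(120): np.int64(0), np.int64(130): np.int64(0), np.int64(140): np.int64(0), np.int64(150): np.int64(0), np.int64(160): np.int64(0), np.int64(170): np.int64(0)} median nan 0
  return _methods._mean(a, axis=axis, dtype=dtype,
  ret = ret.dtype.type(ret / rcount)
```

View pics/w8.png

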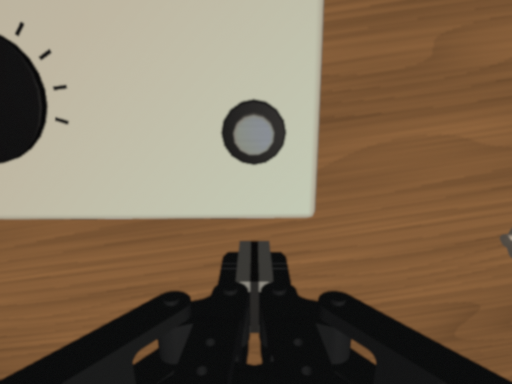

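The steel button face is at about (254,134) in its black collar, unobstructed. I'll locate it precisely, with its height from several views.

```bash
python3 - <<'E'
from h import *
import pickle
d=pickle.load(open("last.pkl","rb"));D=pickle.load(open("d0.pkl","rb"))
g=d["image"][95:170,215:290].astype(int)
m=((g.min(2)>110)&(g[...,0]>=g[...,2]-2)).astype(np.uint8)
n,l,s,c=cv2.connectedComponentsWithStats(m)
i=min(range(1,n),key=lambda i:np.hypot(*(c[i]-[39,39])));uv=c[i]+[215,95];print(uv,s[i])
b=onz(d,uv,.167);print("plane",b,"tri",tri((d,uv),(D["scene"],(235.9,173.6)),(D["side"],(257.9,193.4))),tri((d,uv),(D["scene"],(235.9,173.6))))
from scipy.spatial.transform import Rotation as Ro
o=ctrl.get_obs();R=Ro.from_rotvec(o["tool_rot"]).as_matrix();print("tool delta",R.T@(b-(np.array(o["tool_pos"])+R[:,2]*.0726)))
E
```

```text
[256.29642445 133.80392157] [ 25  22  33  35 867]
plane [ 0.50906518 -0.0776218   0.167     ] tri [ 0.50847348 -0.07681642  0.15885399] [ 0.50648988 -0.07635474  0.15779666]
tool delta [0.04814316 0.00167336 0.06767927]
```

Request:
drive_tool(
  rows=[
    [[0.024,0.0005,0],0],
    [[0.024,0.0005,0],0],
    [[0,0,0.02],0],
    [[0,0,0.02],0],
    [[0,0,0.014],0],
    [[0,0,0.006],0],
    [[0,0,0],0],
    [[0,0,0],0],
  ],
)

```text
t: 8.75
tool_pos: [0.5092, -0.0777, 0.2487]
tool_rot: [3.132, -0.241, 0.002]
contact_force: [-0.1, 0.4, -0.1]
opening: -0.0001
grip_force: 0.0
```

```bash
python3 look.py pics/w9.png 2>/dev/null | head -2
```

```text
t 8.8 tip [ 0.5095 -0.0779  0.1765] toolang 98.82 r,s -0.022639694724365337 0.18357174313830732 ov 0.0726 F [-0.6 -0.2 -0.2]
tip px [[254.24000156 257.5151883 ]] axis px [[-89.38555565 196.80061995]]
```

View pics/w9.png

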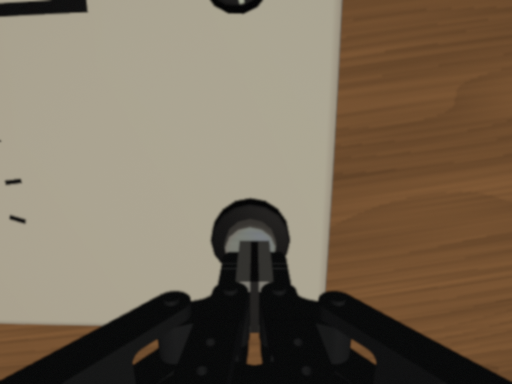

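The fingertip is over the button. The button centre is at about column 250 and the finger at 254, so I'll shift 1.5 mm and press slowly.

Request:
drive_tool(
  rows=[
    [[0,-0.0015,0],0],
    [[0,0,0.003],0],
    [[0,0,0.003],0],
    [[0,0,0.003],0],
    [[0,0,0.002],0],
    [[0,0,0.002],0],
    [[0,0,0],0],
    [[0,0,0],0],
  ],
)

```text
t: 9.6
tool_pos: [0.5091, -0.0764, 0.2353]
tool_rot: [3.132, -0.242, 0.0]
contact_force: [-2.0, 0.2, 3.7]
opening: 0.0002
grip_force: 1.9
```

Request:
drive_tool(
  rows=[
    [[0,0,0.001],0],
    [[0,0,0.001],0],
    [[0,0,0],0],
    [[0,0,0],0],
  ],
)

```text
t: 10.0
tool_pos: [0.5091, -0.0764, 0.2336]
tool_rot: [3.132, -0.242, 0.0]
contact_force: [-3.0, 0.9, 7.0]
opening: -0.0
grip_force: 3.4
```

Request:
drive_tool(
  rows=[
    [[0,0,0.001],0],
    [[0,0,0],0],
    [[0,0,0],0],
  ],
)

```text
t: 10.3
tool_pos: [0.5092, -0.0764, 0.2335]
tool_rot: [3.132, -0.242, 0.0]
contact_force: [-5.6, 2.2, 10.0]
opening: -0.0
grip_force: 5.4
```

Request:
drive_tool(
  rows=[
    [[0,0,0.0015],0],
    [[0,0,0],0],
    [[0,0,0],0],
  ],
)

```text
t: 10.6
tool_pos: [0.5092, -0.0765, 0.2334]
tool_rot: [3.132, -0.242, -0.0]
contact_force: [-8.7, 2.3, 16.6]
opening: -0.0
grip_force: 8.4
```

Request:
drive_tool(
  rows=[
    [[0,0,-0.005],0],
    [[0,0,-0.01],0],
    [[0,0,-0.03],0],
    [[0,0,-0.03],0],
    [[0,0,-0.03],0],
    [[-0.03,-0.02,0],0],
    [[-0.03,-0.03,0],0],
    [[0,-0.03,0],0],
    [[0,0,0],0],
    [[0,0,0],0],
  ],
)

```text
t: 11.6
tool_pos: [0.4619, 0.0122, 0.3351]
tool_rot: [3.132, -0.24, -0.0]
contact_force: [1.5, -0.5, 0.4]
opening: 0.0001
grip_force: 0.0
```

```bash
python3 look.py pics/w10.png 2>/dev/null; python3 - <<'E'
from h import *
import cv2
a=cam("scene")["image"];w=cv2.imread("pics/w10.png")
cv2.imwrite("pics/end.png",cv2.resize(np.hstack([a,w]),(800,300),interpolation=cv2.INTER_AREA))
E
```

```text
t 11.65 tip [0.462  0.0116 0.2625] toolang 98.82 r,s -0.08324993011609011 0.102334452481896 ov 0.0726 F [ 0.5  0.  -0.3]
tip px [[255.02108447 257.13351396]] axis px [[108.66067815  76.7542832 ]]
0 [37. 97.] 1 [30. 70.] 2 [34. 44.] 3 [48. 22.] 4 [71.  9.] 5 [98.  8.] 6 [124.  19.] 7 [144.  40.] 8 [154.  67.] 9 [153.  95.] 
fin hist {np.int64(-30): np.int64(196), np.int64(-20): np.int64(210), np.int64(-10): np.int64(235), np.int64(0): np.int64(248), np.int64(10): np.int64(214), np.int64(20): np.int64(256), np.int64(30): np.int64(254), np.int64(40): np.int64(226), np.int64(50): np.int64(228), np.int64(60): np.int64(230), np.int64(70): np.int64(198), np.int64(80): np.int64(162), np.int64(90): np.int64(170), np.int64(100): np.int64(336), np.int64(110): np.int64(421), np.int64(120): np.int64(168), np.int64(130): np.int64(26), np.int64(140): np.int64(1), np.int64(150): np.int64(0), np.int64(160): np.int64(0), np.int64(170): np.int64(0)} median 33.98717241566963 4641
```

View pics/end.png

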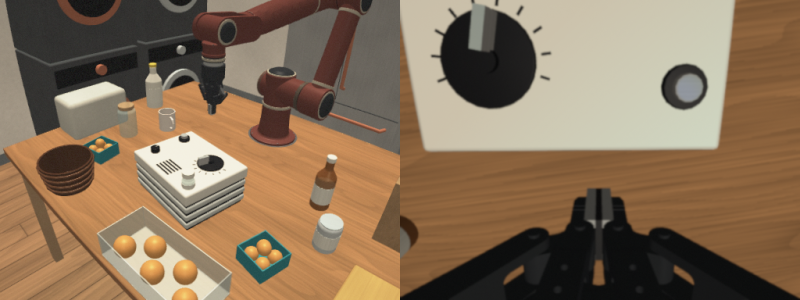

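The final picture shows the fin's end near (100,8), matching click 5 (predicted (98,8)). The button is back up, everything else is standing as before, and the arm is clear.

```bash
python3 -c "
from station import ctrl
print(ctrl.finish_job())"
```

```text
the job is handed in; nothing more can be done
None
```

The dial was pushed exactly four clicks clockwise (click 1 to click 5, counting from 0), then the start button was pressed fully down and came back up; nothing else looked moved in the final picture, and the job was handed in at about 12 s of the 61 s allowed.

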